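Tighten the laminating press to the click

ROBOT

A 6-joint arm with a two-finger parallel gripper is mounted at the origin on the work surface; the furniture and walls round the work are solid. World frame = base frame: x ahead of the robot, y to its left, z up, the work surface at z = 0. Lengths are in mm, angles in rad, forces in N, time in s.
With the tool pointing down it reaches from about 300 to 1000 mm from the base axis. Payload 5.1 kg.
Tool frame: the origin (TCP) lies midway between the tips of the shut fingers; the grasp point (between the pads) lies 19 mm behind it; z points along the fingers, y is the line along which they close (so a half turn about z gives the same grasp; the last joint's range is limited). The gripper opens to 95 mm and grips with 3 to 60 N. Pads are 20 mm wide; open, the fingers measure 119 mm over their backs; the gripper's body (75 mm by 180 mm) begins 59 mm behind the grasp point.
Start: joints at [-1.421, 0.124, 1.65, -0, 1.367, -0.083], TCP at [149.924, -632.461, 214.656] pointing down, gripper open.
Joint ranges: [-2.61, 2.61], [-1.02, 2.33], [0.03, 2.71], [-1.35, 4.49], [0.32, 2.68], [-2.91, 2.91]. Speed limits (rad/s): [2.57, 2.57, 3.14, 3.14, 3.14, 3.14].

INTERFACE

Orientations are given as a unit quaternion [x, y, z, w].
In Python, from workcell import sensors, cams, order gives the robot as it stands.
- The arm moves only by the shell command python3 -m crank 'ROWS'. ROWS is text: rows parted by semicolons, each of 5 numbers parted by spaces: the opening, from 0 (shut) to 1 (fully open), then the shift along the tool's x, y, z in mm, then the turn about the tool's z in rad. A call has 1 to 12 rows; each row is the pose to reach, as a shift and turn from the pose commanded when the call began, along the tool's axes at that moment; what a row does not reach only later rows make up. A row lasts 1/10 s, in which the tool goes at most 50 mm and 8.59 degrees, less where a joint would pass 70% of its speed; a pose out of reach is approached as far as the arm can. A call with a gripper value outside its range is refused whole. The fingers move at their own pace and stop on an object; the grip force is fixed at half the most. Time passes only in rows, so rows that repeat a pose let the fingers close. It gives the time, the measured TCP pose, the force, the opening and the grip force at its end, in the units of the state.
- sensors.get_state(): the state, without advancing time (a new reading comes with each control period).
- cams.read_camera(name): name is "scene" or "top" or "wrist"; returns (picture, depth): 384x512x3 uint8, red, green, blue; 384x512 float32, mm along the optical axis (not along the pixel's ray), 0 where there is no reading.
- cams.calibration(name): a dict with "vfov" (degrees; the focal length in pixels is half the picture's height over the tangent of half this angle, whatever the lens; pixels are square), "cx", "cy" (the principal point, pixels), "distortion" ([k1, k2, p1, p2, k3] as OpenCV has them; the pictures are not rectified), "cam_to_world" (4x4, takes a point from camera to world coordinates); the wrist camera has in their place "mount" (4x4, takes a point from camera to tool coordinates, whose origin is the TCP and whose axes are the flange's). Camera axes: x right, y down, z forward; pixel columns grow to the right and rows downward; lengths in mm; the calibration is good to about 2 mm. A picture is of the moment at which its call begins: read the wrist's pose just before it. calibration takes no time and is no camera call.
- order.sign_off(): hands the job in; it is judged then, once.
Trained networks look in the newest picture that a camera, given by its name, has taken for a name from the list of things; names that differ only in an ending like _2 or _b are one class to them, and where a whole thing is asked for, a point or a joint stands for the part that bears it (a point fixed in the world has none). Each returns a list of dicts, best first, with "p" (0 to 1); they miss things now and then, are a little off and sometimes report something else, mostly with a low value. They report only what shows in the picture. A call takes as long as a camera call.
- cams.recognise(query, camera): "extent" ([left, top, right, bottom] as shares, 0 to 1, of the picture: columns of its width, rows of its height, round what is visible of it).
- cams.pinpoint(query, camera): "xy" ([column, row] as shares, 0 to 1, of the picture: columns of its width, rows of its height: a listed point, or the origin of a listed thing).
The state is a dict: "clock": time; "q": joint angles; "qvel": joint speeds; "effort": joint torques, N m; "tool_pos": TCP position; "tcp_rot": TCP orientation; "wrist_force": force on the tool from outside, world axes, zero at the start; "moment": the same for the moment, N m; "gripper_width": finger opening in mm; "grasp_force": force on a finger pad.
Only numpy, scipy, OpenCV 4.12 (cv2) and the standard library are available. Lean on these libraries where they do the work, as an engineer would, in place of code of your own. Each camera call takes 0.05 s, during which the arm holds its last target. There are 200 camera calls.

TASK

The mallet-head lamination is in the small press with its screw only run down by hand. Take the torque wrench from its cradle, set its socket gently, fully down, on the square screw head, and tighten (clockwise seen from above) until the wrench's break joint clicks; ease off as soon as it does, because forcing the handle on to the end of its break travel over-tightens the press. Then, with the load off it, lift the wrench off, lay it back in its cradle as it lay, and knock nothing over or out of its place.

Things in the scene. Friction and masses are not known exactly. Their poses are not given: they have to be found in the camera images.
- wrench: Break-over torque wrench, 0.44 kg. Origin: middle of its black grip (130 long x 26 wide x 30 high) on the beam's centre line; hold it here across the 26 mm. x points along the handle to the socket, whose upright axis, about which the break joint also turns, is at x = 190; z up. Steel beam 14 x 22 from x = 60 to 145, head 52 in diameter. The socket looks down. Balance point about x = 79.
- socket (a point): Centre of the socket's mouth, 29 mm below the wrench's centre line at its x = 190, frame parallel to the wrench's while the joint is straight. Greased steel; square hole with sides along x and y, 26.2 mm across, 17 mm deep (0.1 rad of play either way on the screw), outside diameter 45.
- wrench_head (a joint): Break joint of the wrench, rad: 0 straight; it stays at 0 until about 1.5 N m (8 N at the middle of the grip) turns the handle clockwise, then gives way, its resistance falling (by a fifth at 0.1, by a third at 0.15): that is the click. Hard stop at 0.30. It springs straight when the load is taken off. The handle turns by this much more than the socket.
- press_screw (a joint): Angle of the press screw, rad, 0 to 0.3 at the start, growing as it is turned clockwise seen from above (tightened). It drags with 0.95 N m from the first and stiffens steadily as the wood is squeezed; how far it has to turn until the wrench clicks is not known, at most about 1 rad. It stays where it is left.
- screw_top (a point): Middle of the top of the screw's square steel head, 163.5 mm above the bench: 24 square at its foot, tapering to 22.8, upper 4.5 bevelled to 14.5; 19.5 high above a round collar; sides along this frame's x and y, which turn with the screw; z up. Fully home, the socket's mouth is 17 below this point and the wrench's origin 12 above its height.
- press: Green steel press screwed to the bench, origin under its middle: base 110 (x) x 200 (y) x 14, two 18 mm posts at y = +-70, cross beam 44 x 180 with its top at z = 138, the screw upright through the middle, two glued beech blocks under it.
- cradle: Wooden cradle screwed to the bench, base 215 x 74 x 12, with two 20 mm thick notched supports 62 wide, at x = 100 (notch 18 wide, floor at z = 49, for the beam) and x = -53 (notch 31 wide, floor at z = 45, for the tail of the grip); the notches flare by 9 a side at the top, which is at z = 70 and 66. The wrench lies in it with its x along this x, socket hanging free beyond +x.
- cradle_seat (a point): Where the wrench's origin is when it lies in the cradle: 60 above the bench, frame parallel to the cradle's and the lying wrench's.
- glue_bottle: Yellow wood-glue bottle with an orange nozzle, 65 x 65 x 212, standing; origin under its middle. Leave it alone.
- screw_tin: White open tin of screws, 67 in diameter, 48 high; origin under its middle. Leave it alone.
- tape_measure: Red tape measure lying flat, 80 x 80 x 38; origin under its middle. Leave it alone.

How it is judged (in metres and radians):
On the way, in this order (a step that is already met when the one before it is completed fails the run):
1. the socket is seated on the square screw head (z of socket in the frame of screw_top below -0.012 m and horizontal distance between socket and screw_top below 0.005 m), for 0.2 s.
2. the wrench clicks while seated on the tightened screw (value of joint wrench_head above 0.08 rad and value of joint press_screw above 0.4 rad and z of socket in the frame of screw_top below -0.009 m and horizontal distance between socket and screw_top below 0.008 m), for 0.05 s.
At the end, for the whole second after the job is handed in: The screw is still tight (turned past 0.4 rad), and the wrench lies at rest in its cradle, within 14 mm of its seat, level within 0.12 rad, socket down and beyond the cradle's +x end (value of joint press_screw above 0.4 rad and distance between wrench and cradle_seat below 0.014 m and x of socket in the frame of cradle above 0.17 m and angle between wrench's own z axis and vertical below 0.12 rad and linear speed of wrench below 0.02 m/s); the robot touches nothing.
It fails at once if the socket is rammed on or dragged off under load (over 60 N between wrench and press while it is not down on the screw head) (contact force between wrench and press above 60 N and z of socket in the frame of screw_top above -0.01 m).
It fails at once if the handle is forced on past the click towards the end of its break travel (break joint over 0.24 rad) (value of joint wrench_head above 0.24 rad).
It fails at once if the glue bottle, the screw tin or the tape measure is moved by more than 20 mm (distance of any of glue_bottle, screw_tin, tape_measure from where it was at the start of the episode above 0.02 m).
It also fails if it takes over 72 s, if anything falls off the work surface, if the arm or the gripper's body presses on something with over 40 N, if the wrist force passes 120 N, or if a joint passes its speed limit or range.

## Working session

There is one attempt and no reset: what is moved stays moved. The work goes in short steps, Python scripts to look and compute and a shell command to move; the robot and the scene stay as the last step left them, time stands still between calls to the robot, and variables do not carry over. Pictures are saved under pics/ and viewed, at most 10 in all, crops included, and the job is handed in when it is done.

```bash
ls; mkdir -p pics
cat > h.py <<'E'
import numpy as np, cv2
from workcell import sensors, cams, order
from scipy.spatial.transform import Rotation as R
def K(c):
    f=192/np.tan(np.radians(c["vfov"])/2)
    return np.array([[f,0,c["cx"]],[0,f,c["cy"]],[0,0,1.]])
def T(name,st=None):
    c=cams.calibration(name)
    if "cam_to_world" in c: return np.array(c["cam_to_world"])
    st=st or sensors.get_state(); M=np.eye(4); M[:3,:3]=R.from_quat(st["tcp_rot"]).as_matrix(); M[:3,3]=st["tool_pos"]
    return M@np.array(c["mount"])
def ray(name,uv,M):
    c=cams.calibration(name)
    p=cv2.undistortPoints(np.array(uv,float).reshape(-1,1,2),K(c),np.array(c["distortion"],float)).reshape(-1,2)
    return np.c_[p,np.ones(len(p))]
def atz(name,uv,z,M):
    d=ray(name,uv,M)@M[:3,:3].T; o=M[:3,3]
    return o+d*((z-o[2])/d[:,2])[:,None]
def atdepth(name,uv,dep,M):
    return (ray(name,uv,M)*np.asarray(dep)[:,None])@M[:3,:3].T+M[:3,3]
def proj(name,P,M):
    c=cams.calibration(name); Mi=np.linalg.inv(M)
    return cv2.projectPoints(np.array(P,float).reshape(-1,1,3),cv2.Rodrigues(Mi[:3,:3])[0],Mi[:3,3],K(c),np.array(c["distortion"],float))[0].reshape(-1,2)
def cloud(name,dep,M):
    v,u=np.nonzero(dep>0); return np.c_[u,v],atdepth(name,np.c_[u,v],dep[v,u],M)
E
python3 - <<'E'
from h import *
s=sensors.get_state(); print(s["clock"],s["tool_pos"],s["tcp_rot"],s["wrist_force"])
zs=dict(wrench=60,socket=31,screw_top=163.5,press=0,cradle=0,cradle_seat=60,glue_bottle=0,screw_tin=0,tape_measure=0)
for n in("top","scene"):
    M=T(n); im,d=cams.read_camera(n); cv2.imwrite(f"pics/{n}0.png",im[...,::-1]); np.savez(f"pics/{n}0.npz",im=im,d=d)
    print(n,M[:3,3].round())
    for q,z in zs.items():
        r=cams.pinpoint(q,n)
        for k in r[:2]:
            uv=np.array(k["xy"])*[512,384]; print(q,round(k["p"],2),uv.round(1),atz(n,[uv],z,M)[0].round(1))
E
```

```text
pics
0.0 [ 149.81305872 -631.86081658  213.41295578] [ 9.93232541e-01  1.16138287e-01 -2.89550543e-05 -1.00865003e-03] [ 0.09165865 -0.08759764 -0.37538601]
top [ 321. -176. 1090.]
wrench 0.73 [287.6 169.9] [ 482.6 -248.8   60. ]
socket 0.58 [350.4 145.8] [ 552.1 -423.1   31. ]
screw_top 0.52 [180.7 136. ] [550.7  12.6 163.5]
press 0.67 [194.3 151.4] [546.6   6.7   0. ]
cradle 0.95 [286.4 174. ] [ 480.5 -249.6    0. ]
cradle_seat 0.98 [289.4 168.6] [ 485.9 -253.5   60. ]
cradle_seat 0.34 [290.9 166.3] [ 492.  -257.7   60. ]
glue_bottle 0.71 [336.2 232. ] [ 319.3 -383.4    0. ]
screw_tin 0.96 [177.  220.4] [354.3  52.8   0. ]
tape_measure 0.79 [211.3 206.4] [392.3 -41.9   0. ]
scene [-359.  436.  784.]
screw_top 0.7 [164.5 185. ] [546.6   0.8 163.5]
press 0.73 [169.4 233.2] [565.1  -2.3   0. ]
glue_bottle 0.82 [335.2 218.6] [ 325.3 -388.5    0. ]
screw_tin 0.59 [189.2 285.6] [363.4  63.6  -0. ]
tape_measure 0.96 [219.5 259.3] [393.9 -45.4   0. ]
```

```bash
python3 -c "
import cv2,numpy as np
" ; ls pics
```

```text
scene0.npz
scene0.png
top0.npz
top0.png
```

Run:
```python
from h import *
a=np.load("pics/top0.npz");im=a["im"]; 
cv2.imwrite("pics/top1.png",cv2.resize(im[90:270,130:400,::-1],None,fx=2.96,fy=2.96,interpolation=cv2.INTER_CUBIC))
M=T("top"); uv,P=cloud("top",a["d"],M)
print(np.percentile(P[:,2],[1,50]))
def sel(lo,hi,c,r): m=(P[:,2]>lo)&(P[:,2]<hi)&(np.hypot(*(P[:,:2]-c).T)<r); return P[m]
for n,lo,hi,c,r in [("wrench",64,100,(510,-310),190),("head",155,172,(550,7),40),("beam",130,145,(550,7),120),("wr73",68,90,(490,-260),110)]:
    Q=sel(lo,hi,np.array(c),r)
    if len(Q)<3: print(n,len(Q)); continue
    rc=cv2.minAreaRect(Q[:,:2].astype(np.float32)); print(n,len(Q),Q.mean(0).round(1),rc)
```

```text
[-869.22179199   -1.0336579 ]
wrench 1294 [ 509.3 -332.4   72.7] ((459.74639892578125, -371.3492126464844), (211.56863403320312, 321.9626770019531), 30.185176849365234)
head 99 [547.3   3.4 161.7] ((548.1500244140625, 4.09693717956543), (22.88677406311035, 23.12761688232422), 14.127872467041016)
beam 1010 [545.9   1.6 138.2] ((548.1134643554688, 3.1259307861328125), (45.110198974609375, 178.768798828125), 6.342349052429199)
wr73 704 [ 483.8 -277.6   73.4] ((486.6865539550781, -278.57147216796875), (62.260921478271484, 188.37486267089844), 23.998117446899414)
```

View pics/top1.png

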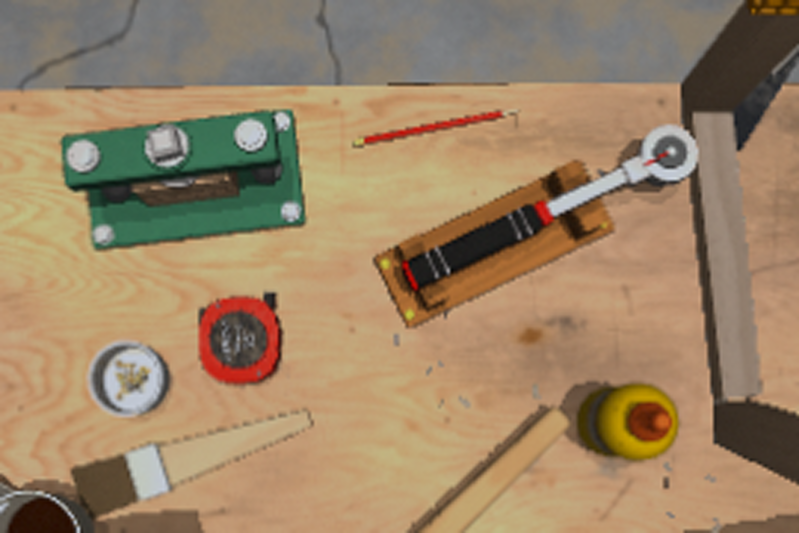

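View pics/scene0.png

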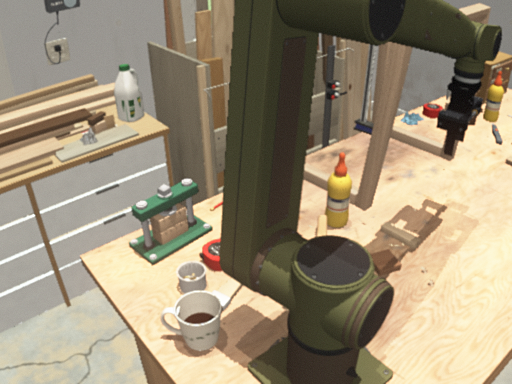

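The top view shows the press at upper left (screw head at crop px 165,145) and the wrench in its cradle with the head at (668,153). A timber frame stands right beside the head at x≈700–760. The scene view shows the press on the left, and the gripper beyond the upright timber. Next I'll map the frame heights and fit the poses.

Run:
```python
from h import *
a=np.load("pics/top0.npz"); M=T("top"); d=a["d"]; im=a["im"]
uv,P=cloud("top",d,M)
# coarse height map y -300..-750, x 100..650
print("rows x 650..100, cols y -350..-750")
for x in range(650,99,-50):
    l=[]
    for y in range(-350,-751,-25):
        m=(abs(P[:,0]-x)<25)&(abs(P[:,1]-y)<12.5); l.append(f"{P[m,2].max():5.0f}" if m.any() else "    .")
    print(x,*l)
# fits
def sel(lo,hi,c,r): return (P[:,2]>lo)&(P[:,2]<hi)&(np.hypot(*(P[:,:2]-np.array(c)).T)<r)
rgb=im[uv[:,1],uv[:,0]].astype(int)
m=sel(66,85,(485,-255),90)&(rgb.max(1)<70)
Q=P[m]; print("grip black",m.sum(),Q.mean(0),cv2.minAreaRect(Q[:,:2].astype(np.float32)))
m=sel(40,110,(555,-430),45)&(rgb.min(1)>60); Q=P[m]; print("head",m.sum(),Q.mean(0),np.percentile(Q[:,2],[5,50,95]),cv2.minEnclosingCircle(Q[:,:2].astype(np.float32)))
m=sel(155,172,(548,4),18); print("screwtop",P[m].mean(0))
S=np.load("pics/scene0.npz"); uv2,P2=cloud("scene",S["d"],T("scene"))
for x in range(650,99,-50):
    l=[]
    for y in range(-350,-751,-25):
        mm=(abs(P2[:,0]-x)<25)&(abs(P2[:,1]-y)<12.5); l.append(f"{P2[mm,2].max():5.0f}" if mm.any() else "    .")
    print(x,*l)
```

```text
rows x 650..100, cols y -350..-750
650     4     5     4   520   522   614   591   535   523   523     6     5     3     6     5     5     4
600     6   517   517   522   693   639   619   523   524   524   496     4     6     7     6     5     4
550    74   516   518   573   706   683   569   501   502   501   487     5     6     6     6     5     6
500    76    74    14     6    40    42    41     5     6     8     6     5     6     5     5     5     5
450    16     5     7     4     5    42    42     7     7     6     5     5     6     6     5     6     6
400     5     5     6     5     5    45    41     5     6     5     6     5     5     5     5     5     7
350   149   212   177     6     4   106   123    39     6     5     6     5     6     6     6     5     6
300   151   216   208     7     5   523   524   524   524   490     5     4     6     6     5     5     6
250     5     6     7     5     6   524   524   524   523     5     4     2     .     .     .     3     5
200     6     5     5     4    23   555   568   562   522   484   400   402   356   327     4     3     .
150  
[... 1141 characters left out ...]
   .     .     5     2     2     .     3     4     2     2     1
350   148   182    -3     .     0    77    40    36     .     3     3     4     4     4     3     2     3
300   149   213   193     2     2   486   209   207     3     3     2     2     3     3     4     4     4
250     2     2     3     3     1   488   485   475     2     3     2     3     3     3     3     5     4
200     2     3     3     4    21    20     4     2     3     2   452   439     2     2     3     4     3
150    20    20     2     3    22   492     3   335   337   394   469   546   544   337   335   336     3
100    22   528   520   518   591   577   566   568   567   561   558   554   548   538     3     4     3
```

Run:
```python
from h import *
for n in("top","scene"):
    a=np.load(f"pics/{n}0.npz"); uv,P=cloud(n,a["d"],T(n))
    for lo,hi in((60,150),(150,250),(250,350),(350,450),(450,515),(515,530),(530,560),(560,720)):
        for c,x0,x1 in(("A",200,420),("B",500,720)):
            m=(P[:,2]>lo)&(P[:,2]<hi)&(P[:,0]>x0)&(P[:,0]<x1)&(P[:,1]<-440)&(P[:,1]>-650)
            if m.sum()>5: print(n,c,lo,hi,m.sum(),np.percentile(P[m,0],[1,99]).round(),np.percentile(P[m,1],[1,99]).round())
M=T("top");a=np.load("pics/top0.npz")
cv2.imwrite("pics/top2.png",cv2.resize(a["im"][:,300:,::-1],None,fx=1.5,fy=1.5))
```

```text
top A 60 150 234 [284. 331.] [-511. -477.]
top B 60 150 313 [538. 641.] [-540. -441.]
top A 150 250 379 [272. 320.] [-511. -477.]
top B 150 250 389 [596. 640.] [-535. -447.]
top A 250 350 520 [261. 309.] [-512. -477.]
top B 250 350 231 [593. 638.] [-518. -446.]
top A 350 450 751 [248. 296.] [-512. -478.]
top B 350 450 6 [593. 593.] [-481. -474.]
top A 450 515 810 [240. 285.] [-555. -479.]
top B 450 515 977 [559. 594.] [-591. -443.]
top A 515 530 1143 [240. 280.] [-543. -480.]
top B 515 530 1318 [532. 657.] [-574. -441.]
top B 530 560 337 [534. 672.] [-513. -441.]
top B 560 720 2375 [538. 642.] [-497. -442.]
scene A 60 150 483 [279. 324.] [-513. -474.]
scene A 150 250 626 [268. 313.] [-514. -475.]
scene A 250 350 718 [256. 302.] [-514. -476.]
scene A 350 450 816 [245. 290.] [-516. -476.]
scene A 450 515 320 [241. 281.] [-515. -477.]
```

View pics/top2.png

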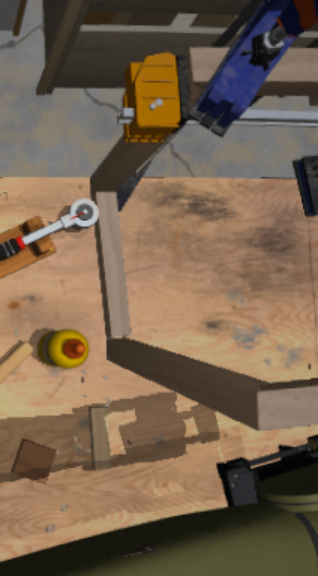

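The picture shows a trestle whose low rail and two tall legs (about crop 110–260, 340–400 and 110–180, 60–200) part the gripper from the work. I'll retract up and inward, then swing across.

```bash
python3 -m crank '1 0 -30 -30 0;1 0 -70 -60 0;1 0 -110 -80 0;1 0 -150 -100 0;1 0 -190 -120 0;1 0 -230 -140 0;1 0 -265 -150 0;1 0 -265 -150 0'
```

```text
clock: 1.8
tool_pos: [88.4, -372.9, 368.4]
tcp_rot: [0.993, 0.116, -0.0, 0.004]
wrist_force: [1.2, 0.5, 0.0]
gripper_width: 95.2
grasp_force: 0.0
```

```bash
python3 -m crank '1 30 1 0 -0.13;1 65 3 0 -0.27;1 105 4 0 -0.41;1 145 5 0 -0.55;1 185 7 0 -0.70;1 225 8 0 -0.85;1 265 10 0 -1.0;1 305 12 0 -1.15;1 345 14 10 -1.30;1 385 15 25 -1.45;1 420 16 40 -1.60;1 420 16 50 -1.72'
```

```text
clock: 3.0
tool_pos: [504.1, -291.9, 311.1]
tcp_rot: [0.556, 0.831, 0.001, -0.002]
wrist_force: [0.1, -0.4, -0.2]
gripper_width: 95.0
grasp_force: 0.0
```

Run:
```python
from h import *
st=sensors.get_state(); M=T("wrist",st); im,d=cams.read_camera("wrist"); cv2.imwrite("pics/w0.png",im[...,::-1]); np.savez("pics/w0.npz",im=im,d=d,M=M)
print(st["tool_pos"],2*np.arctan2(st["tcp_rot"][1],st["tcp_rot"][0]),M.round(2))
for q,z in dict(wrench=60,cradle_seat=60,cradle=0,socket=31).items():
    for k in cams.pinpoint(q,"wrist")[:1]:
        uv=np.array(k["xy"])*[512,384]; print(q,round(k["p"],2),uv.round(1),atz("wrist",[uv],z,M)[0].round(1))
uv,P=cloud("wrist",d,M); rgb=im[uv[:,1],uv[:,0]].astype(int)
m=(P[:,2]>68)&(P[:,2]<85)&(rgb.max(1)<75)&(np.hypot(P[:,0]-490,P[:,1]+265)<110)
print(m.sum(),P[m].mean(0),cv2.minAreaRect(P[m][:,:2].astype(np.float32)), np.percentile(P[:,2],[5,50]))
```

```text
[ 504.14018747 -291.85895861  311.08500086] 1.961857309035384 [[ 9.2000e-01  3.7000e-01  9.0000e-02  4.7931e+02]
 [ 3.8000e-01 -9.0000e-01 -2.2000e-01 -2.3048e+02]
 [-0.0000e+00  2.3000e-01 -9.7000e-01  4.8159e+02]
 [ 0.0000e+00  0.0000e+00  0.0000e+00  1.0000e+00]]
wrench 0.75 [244.3 138.8] [ 476.1 -256.7   60. ]
cradle_seat 0.83 [247.7 139.6] [ 481.2 -255.8   60. ]
cradle 0.78 [245.7 134.1] [ 475.  -252.3    0. ]
socket 0.43 [250.8 246.8] [ 554.6 -423.2   31. ]
1335 [ 474.05830763 -253.09173493   74.52317763] ((474.545166015625, -254.28878784179688), (25.678518295288086, 119.55342864990234), 25.813602447509766) [-860.63524582    1.46982421]
```

View pics/w0.png

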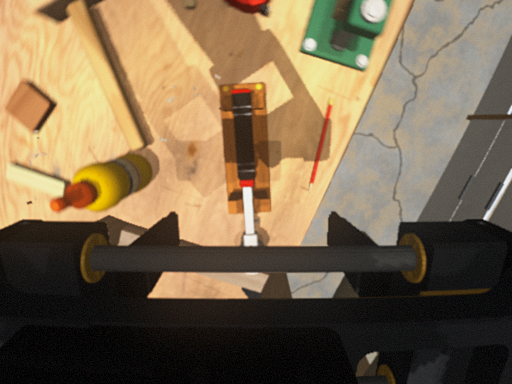

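The wrist view shows the wrench down the middle: black grip at (244,140), white beam to (249,240), and the fingers' back at the bottom. I'll fit its centre line.

Run:
```python
from h import *
for n in("w0","top0"):
    a=np.load(f"pics/{n}.npz"); nm="wrist" if n=="w0" else "top"; M=a["M"] if n=="w0" else T("top")
    uv,P=cloud(nm,a["d"],M); rgb=a["im"][uv[:,1],uv[:,0]].astype(int)
    th=np.radians(-65); o=np.array([479,-254.]); 
    for it in range(3):
        e=np.array([np.cos(th),np.sin(th)]); nn=np.array([-e[1],e[0]]); L=(P[:,:2]-o)@e; W=(P[:,:2]-o)@nn
        xs=[];ws=[]
        for lo in range(-55,140,8):
            if lo>35 and lo<58: pass
            hz=68 if lo<60 else 65
            m=(L>lo)&(L<lo+8)&(abs(W)<22)&(P[:,2]>hz)&(P[:,2]<90)
            if abs(lo+4-100)<16 or abs(lo+4+53)<16: continue
            if m.sum()>8: xs.append(lo+4); ws.append((np.percentile(W[m],3)+np.percentile(W[m],97))/2)
        k=np.polyfit(xs,ws,1); th+=np.arctan(k[0]); o=o+nn*k[1]
    e=np.array([np.cos(th),np.sin(th)]); nn=np.array([-e[1],e[0]]);L=(P[:,:2]-o)@e; W=(P[:,:2]-o)@nn
    m=(abs(W)<12)&(P[:,2]>69)&(P[:,2]<90)&(rgb.max(1)<75)&(abs(L)<90); red=(abs(W)<12)&(rgb[:,0]>120)&(rgb[:,1]<60)&(L>-90)&(L<100)&(P[:,2]>55)
    print(n,np.degrees(th),o,np.round(ws,1),"black",np.percentile(L[m],[1,99]),"red",np.histogram(L[red],range(-90,101,10))[0])
    m=(L>100)&(L<260)&(abs(W)<35)&(P[:,2]>60)&(P[:,2]<100); print("far end",np.percentile(L[m],99.5))
```

```text
w0 -64.96595093903326 [ 475.59781542 -255.58646497] [-0.1 -0.   0.3 -0.1 -0.5  0.4  0.1 -0.3 -0.   0.4 -0.   0.2 -0.1  0.3
 -0.2 -0.1 -0.4  0.   0.3] black [-60.17085394  56.08404607] red [ 0  0 64  0  0  0  0  0  0  0  0  0  0  0  5 83  0  0  0]
far end 255.01502017765068
top0 -64.79394887852483 [ 474.07606667 -256.29607525] [-0.1 -0.1  0.3 -0.2  0.4 -0.8  0.3  0.1  0.  -0.5  0.1  0.6 -0.3  0.4
  0.2  0.  -0.5  0.2 -0. ] black [-66.98039185  58.4566687 ] red [ 0  0 17  0  0  0  0  0  0  0  0  0  0  0  0 26  0  0  0]
far end 254.9438423765759
```

```bash
python3 -m crank '1 4 -8 40 -0.047;1 4.5 -10.7 80 -0.047;1 4.5 -10.7 120 -0.047;1 4.5 -10.7 160 -0.047;1 4.5 -10.7 195 -0.047;1 4.5 -10.7 195 -0.047;1 4.5 -10.7 195 -0.047'
python3 - <<'E'
from h import *
st=sensors.get_state(); print(st["tool_pos"],2*np.arctan2(st["tcp_rot"][1],st["tcp_rot"][0]))
M=T("wrist",st); im,d=cams.read_camera("wrist"); np.savez("pics/w1.npz",im=im,d=d,M=M); cv2.imwrite("pics/w1.png",im[...,::-1])
uv,P=cloud("wrist",d,M)
m=(P[:,2]>68)&(P[:,2]<82)&(np.hypot(P[:,0]-475,P[:,1]+255)<55); print(m.sum(),P[m].mean(0),cv2.minAreaRect(P[m][:,:2].astype(np.float32)))
E
```

```text
clock: 3.95
tool_pos: [489.6, -293.8, 120.9]
tcp_rot: [0.541, 0.841, -0.0, 0.001]
wrist_force: [0.7, -0.3, 0.4]
gripper_width: 95.2
grasp_force: 0.0
[ 489.63858106 -293.77112012  120.9120717 ] 1.9980975297963965
4765 [ 473.90508986 -252.03924831   74.46628099] ((478.2894287109375, -253.72869873046875), (39.16173553466797, 109.88114929199219), 20.78402328491211)
```

Run:
```python
from h import *
a=np.load("pics/w1.npz"); uv,P=cloud("wrist",a["d"],a["M"]); th=np.radians(-65); o=np.array([475.,-255.5])
for it in range(3):
    e=np.array([np.cos(th),np.sin(th)]); nn=np.array([-e[1],e[0]]); L=(P[:,:2]-o)@e; W=(P[:,:2]-o)@nn; xs=[];ws=[];wd=[]
    for lo in range(-36,50,6):
        m=(L>lo)&(L<lo+6)&(abs(W)<18)&(P[:,2]>66)&(P[:,2]<85)
        if m.sum()>8: p=np.percentile(W[m],[2,98]); xs.append(lo+3); ws.append(p.mean()); wd.append(np.ptp(p))
    k=np.polyfit(xs,ws,1); th+=np.arctan(k[0]); o=o+nn*k[1]
print(np.degrees(th),o,np.round(wd,1),xs)
for i in range(4): s=sensors.get_state(); print(s["tool_pos"].round(1) if hasattr(s["tool_pos"],'round') else s["tool_pos"])
s=sensors.get_state(); p=np.array(s["tool_pos"][:2]); print("TCP off normal to axis:",(p-o)@np.array([-np.sin(th),np.cos(th)]),"along",(p-o)@np.array([np.cos(th),np.sin(th)]))
```

```text
-65.14514785533777 [ 475.46391168 -255.28364602] [25.1 25.7 25.1 25.  25.4 25.6 24.8 25.  24.3 24.5 24.7 24.8 24.9 25.1
 25.4] [-33, -27, -21, -15, -9, -3, 3, 9, 15, 21, 27, 33, 39, 45, 51]
[ 490.6 -294.4  122.5]
[ 490.6 -294.4  122.5]
[ 490.6 -294.4  122.5]
[ 490.6 -294.4  122.5]
TCP off normal to axis: -2.6759221733504734 along 41.828340645772194
```

```bash
python3 -m crank '1 0 2.5 25 0;1 0 2.5 50 0;1 0 2.5 70 0;1 0 2.5 79 0;1 0 2.5 79 0;1 0 2.5 79 0;0.2 0 2.5 79 0;0 0 2.5 79 0;0 0 2.5 79 0;0 0 2.5 79 0;0 0 2.5 79 0;0 0 2.5 79 0'
```

```text
clock: 5.2
tool_pos: [491.8, -292.0, 40.6]
tcp_rot: [0.54, 0.841, -0.0, -0.0]
wrist_force: [0.0, -0.0, -0.8]
gripper_width: 52.5
grasp_force: 0.0
```

```bash
python3 -m crank '0 0 0 0 0;0 0 0 0 0;0 0 0 0 0;0 0 0 0 0'
```

```text
clock: 5.6
tool_pos: [492.0, -292.0, 40.6]
tcp_rot: [0.54, 0.841, 0.0, 0.0]
wrist_force: [0.9, -0.1, -1.1]
gripper_width: 25.9
grasp_force: 29.9
```

```bash
python3 -m crank '0 0 0 -10 0;0 0 0 -25 0;0 0 0 -45 0;0 0 0 -70 0;0 0 0 -100 0;0 0 0 -130 0;0 0 0 -160 0;0 0 0 -185 0;0 0 0 -185 0'
python3 - <<'E'
from h import *
st=sensors.get_state(); print(st["moment"],st["effort"])
M=T("wrist",st); im,d=cams.read_camera("wrist"); np.savez("pics/w2.npz",im=im,d=d,M=M); cv2.imwrite("pics/w2.png",im[...,::-1])
Mt=T("top"); im2,d2=cams.read_camera("top"); uv,P=cloud("top",d2,Mt)
e=np.array([np.cos(np.radians(-65)),np.sin(np.radians(-65))]);nn=np.array([-e[1],e[0]]);o=np.array([475.4,-255.3])
for n,(u,Q) in dict(top=(uv,P),wrist=cloud("wrist",d,M)).items():
    L=(Q[:,:2]-o)@e; W=(Q[:,:2]-o)@nn
    for lo in range(-65,220,15):
        m=(L>lo)&(L<lo+15)&(abs(W)<12)&(Q[:,2]>180)&(Q[:,2]<300)
        if m.sum()>4: print(n,lo+7,m.sum(),np.percentile(Q[m,2],[10,50,90]).round(1))
E
```

```text
clock: 6.5
tool_pos: [493.6, -293.5, 231.5]
tcp_rot: [0.54, 0.841, -0.0, 0.005]
wrist_force: [-0.8, 0.2, -4.2]
gripper_width: 26.1
grasp_force: 30.0
[ 0.12974937 -0.06152355 -0.00152876] [-9.06802394e-03 -3.47164893e+01 -3.70749307e+01 -9.43670212e-02
  3.11361942e-01  1.72409043e-02]
top 2 20 [260.2 262.4 264.5]
top 17 50 [260.4 262.7 263.8]
top 197 5 [256.5 261.1 262. ]
top 212 21 [256.6 258.1 259.8]
wrist -58 1850 [264.  265.4 266.5]
wrist -43 1766 [263.9 265.3 266.3]
wrist -28 1693 [264.1 265.4 266.4]
wrist -13 1542 [264.  265.4 266.3]
wrist 2 1441 [264.1 265.4 266.3]
wrist 17 1335 [264.1 265.5 266.4]
wrist 32 1049 [264.2 265.6 266.5]
wrist 47 123 [264.9 266.  266.7]
wrist 62 858 [263.4 264.6 265.9]
```

```bash
python3 -m crank '0 20 10 -10 0;0 45 20 -20 0;0 65 40 -30 0.05;0 85 70 -40 0.1;0 105 100 -50 0.15;0 125 130 -60 0.2;0 145 160 -70 0.25;0 160 190 -70 0.3;0 164 202 -70 0.3;0 164 202 -70 0.3;0 164 202 -70 0.3'
python3 - <<'E'
from h import *
st=sensors.get_state(); print(st["tool_pos"],2*np.arctan2(st["tcp_rot"][1],st["tcp_rot"][0]))
M=T("wrist",st); im,d=cams.read_camera("wrist"); np.savez("pics/w3.npz",im=im,d=d,M=M); cv2.imwrite("pics/w3.png",im[...,::-1])
for q,z in dict(screw_top=163.5).items():
    for k in cams.pinpoint(q,"wrist")[:2]:
        uv=np.array(k["xy"])*[512,384]; print(q,round(k["p"],2),uv.round(1),atz("wrist",[uv],z,M)[0].round(1))
uv,P=cloud("wrist",d,M)
for lo,hi in((157,163.),(160,168),(150,157)):
    m=(P[:,2]>lo)&(P[:,2]<hi)&(np.hypot(P[:,0]-548,P[:,1]-4)<35)
    if m.sum()>5: print(lo,m.sum(),P[m].mean(0),cv2.minAreaRect(P[m][:,:2].astype(np.float32)))
m=(P[:,2]>130)&(P[:,2]<143)&(np.hypot(P[:,0]-548,P[:,1]-4)<120); print(cv2.minAreaRect(P[m][:,:2].astype(np.float32)),np.median(P[m,2]))
u=proj("wrist",[[548,4,163.5]],M)[0].astype(int); print(u); y,x=max(u[1]-45,0),max(u[0]-60,0)
cv2.imwrite("pics/w3c.png",cv2.resize(im[y:y+90,x:x+120,::-1],None,fx=6,fy=6,interpolation=cv2.INTER_CUBIC)); print(x,y)
E
```

```text
clock: 7.7
tool_pos: [606.3, -59.3, 293.4]
tcp_rot: [0.66, 0.751, -0.001, -0.002]
wrist_force: [0.0, -0.7, -4.6]
gripper_width: 25.8
grasp_force: 30.0
[606.29375337 -59.25867079 293.43167122] 1.7000733211579115
screw_top 0.58 [203.9 117.6] [546.8   4.8 163.5]
157 280 [550.35999865   4.34019857 161.00509241] ((549.4658813476562, 4.129612922668457), (23.184999465942383, 23.203346252441406), 14.373482704162598)
160 441 [549.84302661   4.06413572 162.73048563] ((549.6604614257812, 4.151942253112793), (22.73904800415039, 22.889326095581055), 14.579693794250488)
150 29 [558.64798999   4.09965483 153.92164622] ((556.5950927734375, 0.6950168609619141), (32.053375244140625, 14.889720916748047), 61.1912841796875)
((546.719970703125, 4.912818908691406), (39.63698196411133, 179.82077026367188), 7.105790138244629) 138.20267291786126
[204 118]
144 73
```

View pics/w3c.png

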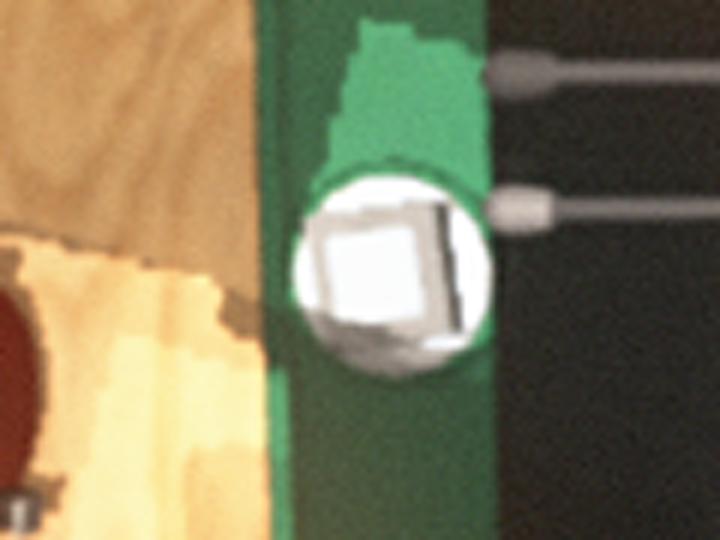

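The crop shows the square's bright top at about (375,273), i.e. full picture (206,118), ringed by its grey bevel and turned a few degrees. I'll measure its outline at z=163.5.

Run:
```python
from h import *
a=np.load("pics/w3.npz"); im=a["im"]; M=a["M"]; g=cv2.cvtColor(im,cv2.COLOR_RGB2GRAY)
c=cv2.resize(g[93:143,176:236],None,fx=8,fy=8,interpolation=cv2.INTER_CUBIC)
for t in(200,215,225,235):
    n,lab,st,ce=cv2.connectedComponentsWithStats((c>t).astype(np.uint8)); 
    l=lab[int((118.5-93)*8),int((206-176)*8)]
    if not l: continue
    v,u=np.nonzero(lab==l); Q=atz("wrist",np.c_[(u+.5)/8-.5+176,(v+.5)/8-.5+93],163.5,M)
    print(t,len(u),Q.mean(0).round(1),cv2.minAreaRect(Q[:,:2].astype(np.float32)))
```

```text
200 39476 [551.3   7.1 163.5] ((552.74951171875, 7.712192535400391), (26.647319793701172, 33.596710205078125), 78.34928894042969)
215 16065 [548.9   4.5 163.5] ((548.8426513671875, 4.522034645080566), (17.677780151367188, 16.718063354492188), 9.775816917419434)
225 14628 [549.    4.4 163.5] ((548.9151611328125, 4.180664539337158), (16.1495361328125, 15.874288558959961), 13.43238639831543)
235 13422 [549.    4.3 163.5] ((548.9791870117188, 4.132373332977295), (15.423653602600098, 15.132983207702637), 13.768267631530762)
```

Run:
```python
from h import *
st=sensors.get_state(); yaw=2*np.arctan2(st["tcp_rot"][1],st["tcp_rot"][0]); p=np.array(st["tool_pos"]); print(p,yaw)
im,d=cams.read_camera("top"); M=T("top"); uv,P=cloud("top",d,M); np.savez("pics/top3.npz",im=im,d=d)
e=-np.array([np.cos(yaw),np.sin(yaw)]); nn=np.array([-e[1],e[0]]); L=(P[:,:2]-p[:2])@e; W=(P[:,:2]-p[:2])@nn
m=(L>100)&(L<200)&(abs(W)<40)&(P[:,2]>285)&(P[:,2]<345); print(m.sum(),np.percentile(P[m,2],[5,50,95]))
c,r=cv2.minEnclosingCircle(np.c_[L[m],W[m]].astype(np.float32)); print("head centre L,W",c,r, np.percentile(L[m],[1,99]),np.percentile(W[m&(L>125)],[1,99]))
a=np.load("pics/w3.npz"); uv,Q=cloud("wrist",a["d"],a["M"]); L=(Q[:,:2]-p[:2])@e; W=(Q[:,:2]-p[:2])@nn
m=(L>-160)&(L<-20)&(abs(W)<25)&(Q[:,2]>295); print("tail",np.percentile(L[m],[0.2,1]),np.percentile(W[m],[1,99]),np.median(Q[m,2]))
```

```text
[606.3836607  -59.87498752 294.50774391] 1.6986657900342155
718 [305.88736364 323.53326734 328.94230905]
head centre L,W (138.98880004882812, -2.2780141830444336) 38.98953628540039 [101.75887887 175.83869528] [-24.93458371  23.04190567]
tail [-106.89545212 -104.79925903] [-24.4526501   24.32630108] 394.84591718945757
```

```bash
python3 -m crank '0 30 -10 0 -0.02;0 70 -20 0 -0.04;0 115 -35 0 -0.06;0 160 -50 0 -0.09;0 195 -60 0 -0.113;0 219 -65.5 20 -0.113;0 219 -65.5 45 -0.113;0 219 -65.5 70 -0.113;0 219 -65.5 85 -0.113;0 219 -65.5 85 -0.113;0 219 -65.5 85 -0.113'
python3 - <<'E'
from h import *
st=sensors.get_state(); yaw=2*np.arctan2(st["tcp_rot"][1],st["tcp_rot"][0]); p=np.array(st["tool_pos"]); print(p,yaw,st["wrist_force"])
r=R.from_quat(st["tcp_rot"]).as_matrix(); print(r[:,2])
e=p+r[:,0]*-149.3; print("socket est",e[:2],"vs 549 4.3; top-level z",p[2]+19-29)
im,d=cams.read_camera("top"); uv,P=cloud("top",d,T("top")); m=(np.hypot(P[:,0]-549,P[:,1]-4)<45)&(P[:,2]>200)&(P[:,2]<245)
Q=P[m]; print(m.sum(),np.median(Q[:,2]),Q[:,:2].min(0),Q[:,:2].max(0))
k=(-r[:2,0]); L=(Q[:,:2]-[549,4.3])@k; W=(Q[:,:2]-[549,4.3])@np.array([-k[1],k[0]]); print(np.percentile(L,[1,99]),np.percentile(W[L>0],[1,99]))
cv2.imwrite("pics/top4.png",im[...,::-1])
E
```

```text
clock: 8.95
tool_pos: [514.6, 149.4, 211.4]
tcp_rot: [0.617, 0.787, 0.0, 0.0]
wrist_force: [0.9, 0.1, -4.8]
gripper_width: 26.3
grasp_force: 30.0
[514.59558315 149.36660603 211.3956416 ] 1.8118622510948568 [ 0.94827143  0.14877962 -4.79843652]
[ 8.40582275e-04  1.34847362e-04 -9.99999638e-01]
socket est [550.23914186   4.38375665] vs 549 4.3; top-level z 201.3956416047949
500 240.04694287637682 [524.87381591 -23.0677243 ] [575.44611222  47.30408998]
[-42.99321202  27.06460594] [-23.92871737  25.11955002]
```

```bash
python3 -m crank '0 0 0 12 0;0 0 0 24 0;0 0 0 32 0;0 0 0 36 0;0 0 0 39 0;0 0 0 41 0;0 0 0 43 0;0 0 0 43 0'
```

```text
clock: 9.8
tool_pos: [514.5, 150.2, 168.5]
tcp_rot: [0.617, 0.787, 0.001, 0.0]
wrist_force: [-2.3, 0.9, -1.8]
gripper_width: 25.9
grasp_force: 30.0
```

```bash
python3 -m crank '0 0 0 2 0;0 0 0 4 0;0 0 0 6 0;0 0 0 6 0'; python3 -m crank '0 0 0 2 0;0 0 0 4 0;0 0 0 6 0;0 0 0 6 0;0 0 0 6 0'
```

```text
clock: 10.2
tool_pos: [514.4, 150.8, 162.1]
tcp_rot: [0.616, 0.787, 0.001, -0.0]
wrist_force: [-1.0, 5.9, 0.3]
gripper_width: 25.7
grasp_force: 30.0
clock: 10.7
tool_pos: [514.4, 151.0, 156.1]
tcp_rot: [0.616, 0.787, 0.001, -0.0]
wrist_force: [-1.3, 5.0, -0.9]
gripper_width: 25.7
grasp_force: 30.0
```

```bash
python3 -m crank '0 0.7 0 1 0;0 0.7 0 1.5 0;0 0.7 0 1.5 0;0 0.7 0 1.5 0;0 0.7 0 1.5 0'
python3 - <<'E'
from h import *
st=sensors.get_state(); yaw=2*np.arctan2(st["tcp_rot"][1],st["tcp_rot"][0]); p=np.array(st["tool_pos"]); print(p,yaw,st["wrist_force"],st["moment"])
e=p[:2]-149.3*np.array([np.cos(yaw),np.sin(yaw)]); print(e)
E
```

```text
clock: 11.2
tool_pos: [514.3, 151.2, 154.5]
tcp_rot: [0.616, 0.787, 0.001, 0.0]
wrist_force: [-1.0, 4.6, 0.1]
gripper_width: 26.3
grasp_force: 30.0
[514.32282532 151.17800585 154.52129084] 1.8131918185037992 [-0.98073143  4.62862985  0.14929127] [ 0.5038832  -0.05470687  0.05891615]
[550.15912132   6.24267583]
```

Run:
```python
from h import *
st=sensors.get_state(); p=np.array(st["tool_pos"]); yaw=2*np.arctan2(st["tcp_rot"][1],st["tcp_rot"][0]); t=np.array([np.cos(yaw),np.sin(yaw)]); n=np.array([-t[1],t[0]])
for nm in("top","wrist"):
    M=T(nm,st); im,d=cams.read_camera(nm); uv,P=cloud(nm,d,M); L=(P[:,:2]-p[:2])@-t; W=(P[:,:2]-p[:2])@n
    for lo in list(range(-105,-10,15))+[125,140,155]:
        m=(L>lo)&(L<lo+15)&(abs(W)<10)&(P[:,2]>165)&(P[:,2]<215)
        if m.sum()>4: print(nm,lo+7,m.sum(),np.percentile(P[m,2],[10,50,90]).round(1))
    if nm=="top":
        m=(L>120)&(L<190)&(abs(W)<35)&(P[:,2]>165)&(P[:,2]<215); print(np.percentile(L[m],[1,99]),np.percentile(W[m],[1,99]))
        cv2.imwrite("pics/top5.png",im[...,::-1])
```

```text
top 132 53 [196.5 198.6 204.4]
top 147 52 [202.6 204.6 206.7]
top 162 58 [199.3 203.1 206.5]
[120.77863394 174.9464941 ] [-23.62553284  25.87223531]
wrist -98 1349 [177.9 179.1 180.2]
wrist -83 1306 [179.6 180.6 181.7]
wrist -68 1246 [181.  182.1 183.2]
wrist -53 1228 [182.5 183.6 184.7]
wrist -38 1192 [184.  185.2 186.2]
wrist -23 1129 [185.5 186.7 187.7]
wrist -8 757 [187. 188. 189.]
```

The wrist cloud shows the wrench has pitched up by about 0.1 rad in the fingers. The socket is hung up on the end of the bevel, pushed +y by about 5 N, so it hasn't gone down. I'll shift along the handle to centre it.

```bash
python3 -m crank '0 1 0 0 0;0 1 0 0 0'; python3 -m crank '0 1 0 0 0;0 1 0 0 0';  python3 -m crank '0 1 0 0 0;0 1 0 0 0'
cat > lv.py <<'E'
from h import *
def lv():
    st=sensors.get_state(); p=np.array(st["tool_pos"]); yaw=2*np.arctan2(st["tcp_rot"][1],st["tcp_rot"][0]); t=np.array([np.cos(yaw),np.sin(yaw)]); n=np.array([-t[1],t[0]])
    M=T("wrist",st); im,d=cams.read_camera("wrist"); uv,P=cloud("wrist",d,M); L=(P[:,:2]-p[:2])@-t; W=(P[:,:2]-p[:2])@n; z=P[:,2]-p[2]
    m=(L>-95)&(L<-15)&(abs(W)<10)&(z>10)&(z<60)
    k=np.polyfit(L[m],z[m],1); b=st["wrist_force"]
    print("tcp",p.round(1),"yaw",round(yaw,3),"pitch",k[0].round(4),"mouth z",round(p[2]+19+k[0]*149.3-29,1),"z0",k[1].round(1),"F",np.round(b,1),"M",np.round(st["moment"],2),"clk",st["clock"])
lv()
E
python3 lv.py
```

```text
clock: 11.5
tool_pos: [513.9, 151.6, 154.1]
tcp_rot: [0.616, 0.787, 0.0, 0.0]
wrist_force: [-0.4, 3.6, -2.0]
gripper_width: 25.7
grasp_force: 30.0
clock: 11.7
tool_pos: [513.0, 152.1, 153.3]
tcp_rot: [0.617, 0.787, -0.001, -0.0]
wrist_force: [-0.4, 0.6, -4.1]
gripper_width: 25.6
grasp_force: 30.0
clock: 11.9
tool_pos: [512.8, 153.1, 153.3]
tcp_rot: [0.617, 0.787, -0.001, -0.0]
wrist_force: [-0.2, 0.3, -6.0]
gripper_width: 26.1
grasp_force: 30.0
tcp [512.8 153.1 153.3] yaw 1.813 pitch 0.0985 mouth z 158.0 z0 34.4 F [-0.2  0.3 -6. ] M [ 0.12 -0.1  -0.02] clk 11.9
```

```bash
python3 -m crank '0 0 0 1.5 0;0 0 0 3 0;0 0 0 3 0'; python3 -m crank '0 0 0 1.5 0;0 0 0 3 0;0 0 0 3 0'; python3 lv.py
```

```text
clock: 12.25
tool_pos: [513.0, 153.3, 150.7]
tcp_rot: [0.617, 0.787, -0.0, -0.0]
wrist_force: [-0.4, 0.5, -4.6]
gripper_width: 25.9
grasp_force: 30.0
clock: 12.55
tool_pos: [513.1, 153.4, 147.8]
tcp_rot: [0.617, 0.787, -0.0, -0.0]
wrist_force: [-0.1, 0.3, -4.6]
gripper_width: 25.9
grasp_force: 30.0
tcp [513.1 153.4 147.8] yaw 1.813 pitch 0.0972 mouth z 152.3 z0 34.3 F [-0.1  0.3 -4.6] M [ 0.09 -0.07  0.  ] clk 12.55
```

Going in freely now. I'll carry on to the bottom.

```bash
python3 -m crank '0 0 0 1.5 0;0 0 0 3 0;0 0 0 3 0';  python3 -m crank '0 0 0 1 0;0 0 0 2 0;0 0 0 2 0'; python3 lv.py
```

```text
clock: 12.9
tool_pos: [513.1, 153.4, 144.8]
tcp_rot: [0.617, 0.787, -0.0, -0.0]
wrist_force: [0.3, 0.4, -5.5]
gripper_width: 26.0
grasp_force: 30.0
clock: 13.2
tool_pos: [513.1, 153.4, 142.9]
tcp_rot: [0.617, 0.787, -0.0, -0.0]
wrist_force: [-1.2, -0.3, -4.8]
gripper_width: 25.7
grasp_force: 30.0
tcp [513.1 153.4 142.9] yaw 1.813 pitch 0.0975 mouth z 147.5 z0 34.4 F [-1.2 -0.3 -4.8] M [ 0.22  0.08 -0.15] clk 13.2
```

```bash
cat > tq.py <<'E'
from h import *
s=sensors.get_state(); p=np.array(s["tool_pos"])/1000; F=np.array(s["wrist_force"]); Mo=np.array(s["moment"]); yaw=2*np.arctan2(s["tcp_rot"][1],s["tcp_rot"][0])
C=np.array([.5492,.0048]); v=p[:2]-C; ph=np.arctan2(v[1],v[0])
tx=np.array([np.cos(ph),np.sin(ph)]); ty=np.array([tx[1],-tx[0]])
print("   turned",round(1.813-yaw,3),"phi",round(1.809-ph,3),"r",round(1e3*np.hypot(*v),1),"Frad",round(F[:2]@tx,1),"Ftan",round(F[:2]@ty,1),"Mz",round(Mo[2],2),"Tq",round(Mo[2]+v[0]*F[1]-v[1]*F[0],2),"Fz",round(F[2],1),"z",round(1e3*p[2],1),"clk",s["clock"])
E
python3 -m crank '0 0 1.9 0.4 0.0125;0 -0.05 3.8 0.4 0.025;0 -0.1 5.7 0.4 0.0375;0 -0.19 7.6 0.4 0.05;0 -0.19 7.6 0.4 0.05' >/dev/null; python3 tq.py;
python3 -m crank '0 0 1.9 0 0.0125;0 -0.05 3.8 0 0.025;0 -0.1 5.7 0 0.0375;0 -0.19 7.6 0 0.05;0 -0.19 7.6 0 0.05'>/dev/null; python3 tq.py
python3 -m crank '0 0 1.9 0 0.0125;0 -0.05 3.8 0 0.025;0 -0.1 5.7 0 0.0375;0 -0.19 7.6 0 0.05;0 -0.19 7.6 0 0.05'>/dev/null; python3 tq.py
```

```text
turned 0.051 phi 0.05 r 153.0 Frad 0.6 Ftan -2.3 Mz -0.29 Tq 0.06 Fz -5.7 z 142.6 clk 13.75
   turned 0.101 phi 0.1 r 152.9 Frad -0.1 Ftan -3.8 Mz -0.5 Tq 0.07 Fz -5.0 z 142.6 clk 14.25
   turned 0.151 phi 0.149 r 152.8 Frad -0.9 Ftan -5.4 Mz -0.48 Tq 0.35 Fz -4.2 z 142.7 clk 14.75
```

```bash
python3 -m crank '0 0 1.9 0 0.0125;0 -0.05 3.8 0 0.025;0 -0.1 5.7 0 0.0375;0 -0.19 7.6 0 0.05;0 -0.19 7.6 0 0.05' >/dev/null; python3 tq.py;
python3 -m crank '0 0 1.9 0 0.0125;0 -0.05 3.8 0 0.025;0 -0.1 5.7 0 0.0375;0 -0.19 7.6 0 0.05;0 -0.19 7.6 0 0.05'>/dev/null; python3 tq.py; python3 lv.py
```

```text
turned 0.2 phi 0.196 r 152.8 Frad -2.0 Ftan -6.1 Mz -0.19 Tq 0.74 Fz -3.0 z 142.7 clk 15.25
   turned 0.25 phi 0.245 r 152.8 Frad -2.0 Ftan -6.5 Mz -0.11 Tq 0.88 Fz -2.0 z 142.6 clk 15.75
tcp [550.2 157.6 142.6] yaw 1.563 pitch 0.1005 mouth z 147.6 z0 34.4 F [-6.5 -2.  -2. ] M [-0.43  1.16 -0.11] clk 15.75
```

```bash
for i in 1; do :; done
python3 -m crank '0 0 1.9 0 0.0125;0 -0.05 3.8 0 0.025;0 -0.1 5.7 0 0.0375;0 -0.19 7.6 0 0.05' >/dev/null; python3 tq.py;
python3 -m crank '0 0 1.9 0 0.0125;0 -0.05 3.8 0 0.025;0 -0.1 5.7 0 0.0375;0 -0.19 7.6 0 0.05' >/dev/null; python3 tq.py;
python3 -m crank '0 0 1.9 0 0.0125;0 -0.05 3.8 0 0.025;0 -0.1 5.7 0 0.0375;0 -0.19 7.6 0 0.05'>/dev/null; python3 tq.py
```

```text
turned 0.299 phi 0.294 r 152.8 Frad -1.9 Ftan -7.2 Mz 0.01 Tq 1.11 Fz -1.4 z 142.6 clk 16.2
   turned 0.349 phi 0.344 r 152.8 Frad -3.5 Ftan -7.5 Mz 0.11 Tq 1.25 Fz -1.4 z 142.6 clk 16.6
   turned 0.399 phi 0.393 r 152.8 Frad -3.6 Ftan -6.0 Mz 0.16 Tq 1.07 Fz -2.5 z 142.6 clk 17.0
```

```bash
python3 -m crank '0 0 0 0 0'>/dev/null; python3 tq.py; python3 -m crank '0 0 0 0 0'>/dev/null; python3 tq.py
python3 - <<'E'
from h import *
A=[cams.read_camera("top")[0].astype(float) for i in range(3)]; im=np.mean(A,0)
u=proj("top",[[549,4,190]],T("top"))[0].astype(int); print(u)
a=im[u[1]-30:u[1]+30,u[0]-40:u[0]+40,::-1]
b=np.load("pics/top0.npz")["im"][112:172,315:395,::-1].astype(float)
cv2.imwrite("pics/hd.png",np.hstack([cv2.resize(x.clip(0,255).astype(np.uint8),(400,300),interpolation=cv2.INTER_CUBIC) for x in(a,b)]))
E
python3 tq.py
```

```text
turned 0.399 phi 0.394 r 152.8 Frad -2.8 Ftan -6.8 Mz 0.14 Tq 1.17 Fz -2.9 z 142.6 clk 17.1
   turned 0.399 phi 0.394 r 152.8 Frad -2.4 Ftan -6.3 Mz 0.11 Tq 1.07 Fz -1.7 z 142.7 clk 17.2
[182 133]
   turned 0.399 phi 0.393 r 152.8 Frad -4.0 Ftan -6.6 Mz 0.1 Tq 1.1 Fz -1.9 z 142.6 clk 17.35
```

View pics/hd.png

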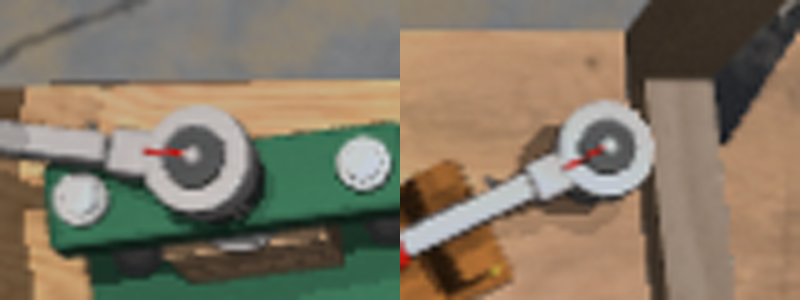

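The picture shows the head on the screw (left, pivot at 196,155, red pointer from 145,151) and in the cradle (right). The pointer roughly follows the beam, so I'll measure its angle against the beam in both.

```bash
cat > ptr.py <<'E'
from h import *
def red(im,c,M,z):
    a=im.astype(float); uv=np.array([(u,v) for v in range(c[1]-14,c[1]+15) for u in range(c[0]-18,c[0]+19)])
    w=np.array([max(0,a[v,u,0]-(a[v,u,1]+a[v,u,2])/2-25) for u,v in uv]); m=w>0
    P=atz("top",uv[m],z,M)[:,:2]; w=w[m]; g=(P*w[:,None]).sum(0)/w.sum(); D=P-g; C=(D*w[:,None]).T@D; ev,V=np.linalg.eigh(C); return g,V[:,1],m.sum()
M=T("top")
def run():
    im=np.mean([cams.read_camera("top")[0].astype(float) for i in range(3)],0); s=sensors.get_state(); yaw=2*np.arctan2(s["tcp_rot"][1],s["tcp_rot"][0])
    u=proj("top",[[549,4,190]],M)[0].astype(int); g,v,n=red(im,u,M,195); an=np.arctan2(v[1],v[0])%np.pi
    print("pointer",an.round(3),n,"handle",yaw.round(3),"diff",(an-yaw%np.pi).round(3),"dir from screw",np.arctan2(g[1]-4.3,g[0]-548.5).round(3))
if __name__=="__main__":
    t=np.load("pics/top0.npz")["im"]; g,v,n=red(t,(355,141),M,80); an=np.arctan2(v[1],v[0])%np.pi; print("cradle pointer",an,n,"handle",np.pi-np.radians(65),"diff",an-(np.pi-np.radians(65)))
    run()
E
python3 ptr.py
```

```text
cradle pointer 0.5189129245124442 573 handle 2.007128639793479 diff -1.4882157152810347
pointer 1.592 328 handle 1.414 diff 0.178 dir from screw -0.124
```

```bash
sed -i 's/w=np.array(\[max(0,.*$/w=np.array([max(0,a[v,u,0]-a[v,u,1]-50) if a[v,u,1]<1.35*a[v,u,2]+15 else 0 for u,v in uv]); m=w>0/' ptr.py; python3 ptr.py
```

```text
cradle pointer 2.064697225329799 10 handle 2.007128639793479 diff 0.05756858553632016
pointer 1.556 8 handle 1.414 diff 0.141 dir from screw 1.464
```

```bash
python3 - <<'E'
from ptr import *
for f,z,hy in(("top5",203,1.813),("top4",240,1.812)):
    im=cv2.imread(f"pics/{f}.png")[...,::-1]; u=proj("top",[[549,4,z]],M)[0].astype(int); g,v,n=red(im,u,M,z); an=np.arctan2(v[1],v[0])%np.pi
    print(f,an.round(3),n,"diff",round(an-hy,3),"dirdiff",(np.arctan2(g[1]-4.3,g[0]-548.5)-hy).round(3),g)
run()
E
python3 -m crank '0 0 1.2 0 0.008;0 0 2.3 0 0.015;0 0 2.3 0 0.015' >/dev/null; python3 tq.py; python3 -m crank '0 0 1.2 0 0.008;0 0 2.3 0 0.015;0 0 2.3 0 0.015' >/dev/null; python3 tq.py;python3 ptr.py
```

```text
top5 1.95 11 diff 0.137 dirdiff -0.088 [546.03572972  20.10705465]
top4 1.94 12 diff 0.128 dirdiff -0.237 [548.44582326  17.14453208]
pointer 1.556 8 handle 1.414 diff 0.141 dir from screw 1.463
   turned 0.414 phi 0.408 r 152.8 Frad -3.2 Ftan -5.6 Mz 0.17 Tq 1.04 Fz -1.7 z 142.6 clk 18.1
   turned 0.429 phi 0.423 r 152.8 Frad -2.5 Ftan -6.8 Mz 0.19 Tq 1.23 Fz -2.8 z 142.6 clk 18.4
cradle pointer 2.064697225329799 10 handle 2.007128639793479 diff 0.05756858553632016
pointer 1.501 12 handle 1.384 diff 0.116 dir from screw 1.448
```

```bash
python3 -m crank '0 0 1.9 0 0.0125;0 -0.05 3.8 0 0.025;0 -0.05 3.8 0 0.025' >/dev/null; python3 tq.py; python3 -m crank '0 0 1.9 0 0.0125;0 -0.05 3.8 0 0.025;0 -0.05 3.8 0 0.025' >/dev/null; python3 tq.py;python3 -m crank '0 0 1.9 0 0.0125;0 -0.05 3.8 0 0.025;0 -0.05 3.8 0 0.025' >/dev/null; python3 tq.py; python3 ptr.py|tail -1; python3 tq.py
```

```text
turned 0.454 phi 0.448 r 152.8 Frad -3.2 Ftan -6.1 Mz 0.17 Tq 1.1 Fz -2.2 z 142.6 clk 18.85
   turned 0.479 phi 0.474 r 152.8 Frad -3.1 Ftan -6.6 Mz 0.18 Tq 1.18 Fz -2.2 z 142.7 clk 19.15
   turned 0.504 phi 0.498 r 152.8 Frad -3.7 Ftan -6.4 Mz 0.23 Tq 1.2 Fz -1.7 z 142.7 clk 19.45
pointer 1.443 11 handle 1.31 diff 0.133 dir from screw 1.348
   turned 0.503 phi 0.498 r 152.8 Frad -3.0 Ftan -6.4 Mz 0.25 Tq 1.23 Fz -2.5 z 142.7 clk 19.6
```

```bash
python3 -m crank '0 0 1.9 0 0.0125;0 -0.05 3.8 0 0.025;0 -0.1 5.7 0 0.0375;0 -0.1 5.7 0 0.0375' >/dev/null; python3 tq.py; python3 -m crank '0 0 1.9 0 0.0125;0 -0.05 3.8 0 0.025;0 -0.1 5.7 0 0.0375;0 -0.1 5.7 0 0.0375' >/dev/null; python3 tq.py; python3 ptr.py|tail -1; python3 tq.py
```

```text
turned 0.541 phi 0.536 r 152.8 Frad -4.3 Ftan -6.3 Mz 0.25 Tq 1.22 Fz -2.9 z 142.6 clk 20.0
   turned 0.578 phi 0.573 r 152.8 Frad -3.6 Ftan -6.0 Mz 0.3 Tq 1.22 Fz -1.8 z 142.6 clk 20.4
pointer 1.348 11 handle 1.235 diff 0.114 dir from screw 1.264
   turned 0.578 phi 0.572 r 152.8 Frad -3.9 Ftan -5.3 Mz 0.31 Tq 1.13 Fz -1.9 z 142.7 clk 20.55
```

```bash
python3 -m crank '0 0 1.9 0 0.0125;0 -0.05 3.8 0 0.025;0 -0.1 5.7 0 0.0375;0 -0.1 5.7 0 0.0375' >/dev/null; python3 tq.py; python3 -m crank '0 0 1.9 0 0.0125;0 -0.05 3.8 0 0.025;0 -0.1 5.7 0 0.0375;0 -0.1 5.7 0 0.0375' >/dev/null; python3 tq.py; python3 ptr.py|tail -1; python3 tq.py;  python3 lv.py
```

```text
turned 0.616 phi 0.61 r 152.8 Frad -3.5 Ftan -6.7 Mz 0.36 Tq 1.38 Fz -1.6 z 142.6 clk 20.95
   turned 0.653 phi 0.647 r 152.8 Frad -3.9 Ftan -5.7 Mz 0.37 Tq 1.24 Fz -1.3 z 142.6 clk 21.35
pointer 1.254 11 handle 1.16 diff 0.094 dir from screw 1.184
   turned 0.653 phi 0.647 r 152.9 Frad -3.3 Ftan -7.1 Mz 0.38 Tq 1.46 Fz -1.5 z 142.6 clk 21.5
tcp [609.9 145.1 142.6] yaw 1.16 pitch 0.1022 mouth z 147.9 z0 34.4 F [-7.8 -0.2 -1.5] M [-0.35  1.28  0.38] clk 21.5
```

```bash
python3 -m crank '0 0 1.9 0 0.0125;0 -0.05 3.8 0 0.025;0 -0.05 3.8 0 0.025' >/dev/null; python3 tq.py; python3 -m crank '0 0 0 0 0' >/dev/null; python3 tq.py; python3 -m crank '0 0 1.9 0 0.0125;0 -0.05 3.8 0 0.025;0 -0.05 3.8 0 0.025' >/dev/null; python3 tq.py; python3 -m crank '0 0 0 0 0' >/dev/null; python3 tq.py; python3 ptr.py|tail -1; python3 tq.py
```

```text
turned 0.678 phi 0.672 r 152.8 Frad -4.4 Ftan -5.9 Mz 0.44 Tq 1.34 Fz -1.6 z 142.7 clk 21.85
   turned 0.678 phi 0.672 r 152.8 Frad -4.9 Ftan -5.3 Mz 0.4 Tq 1.21 Fz -2.7 z 142.7 clk 21.95
   turned 0.703 phi 0.697 r 152.9 Frad -4.2 Ftan -6.4 Mz 0.47 Tq 1.45 Fz -1.8 z 142.7 clk 22.25
   turned 0.703 phi 0.697 r 152.9 Frad -3.3 Ftan -5.5 Mz 0.39 Tq 1.24 Fz -1.5 z 142.7 clk 22.35
pointer 1.173 11 handle 1.11 diff 0.062 dir from screw 1.129
   turned 0.703 phi 0.696 r 152.9 Frad -4.1 Ftan -6.1 Mz 0.43 Tq 1.36 Fz -1.6 z 142.7 clk 22.5
```

```bash
cat > tqa.py <<'E'
from h import *
T_=[]
for i in range(5):
    s=sensors.get_state(); p=np.array(s["tool_pos"])/1000; F=np.array(s["wrist_force"]); v=p[:2]-[.5492,.0048]; T_.append((s["moment"][2]+v[0]*F[1]-v[1]*F[0],s["moment"][2],np.hypot(*F[:2])))
    if i<4: cams.read_camera("top")
yaw=2*np.arctan2(s["tcp_rot"][1],s["tcp_rot"][0]); print("turned",round(1.813-yaw,3),"Tq",np.mean(T_,0).round(3),"+-",(np.std(T_,0)/5**.5).round(3)[0],"clk",s["clock"])
E
python3 tqa.py; python3 -m crank '0 0 2 0 0.013;0 -0.06 4.6 0 0.03;0 -0.06 4.6 0 0.03' >/dev/null;python3 tqa.py;python3 -m crank '0 0 2 0 0.013;0 -0.06 4.6 0 0.03;0 -0.06 4.6 0 0.03' >/dev/null;python3 tqa.py
```

```text
turned 0.702 Tq [1.351 0.466 7.198] +- 0.012 clk 22.7
turned 0.732 Tq [1.344 0.466 7.358] +- 0.037 clk 23.2
turned 0.762 Tq [1.359 0.5   7.259] +- 0.039 clk 23.7
```

```bash
python3 -m crank '0 0 2 0 0.013;0 -0.06 4.6 0 0.03;0 -0.06 4.6 0 0.03' >/dev/null;python3 tqa.py;python3 -m crank '0 0 2 0 0.013;0 -0.06 4.6 0 0.03;0 -0.06 4.6 0 0.03' >/dev/null;python3 tqa.py;python3 -m crank '0 0 2 0 0.013;0 -0.06 4.6 0 0.03;0 -0.06 4.6 0 0.03' >/dev/null;python3 tqa.py
```

```text
turned 0.792 Tq [1.375 0.509 7.322] +- 0.025 clk 24.2
turned 0.822 Tq [1.416 0.531 7.459] +- 0.031 clk 24.7
turned 0.852 Tq [1.519 0.591 7.478] +- 0.024 clk 25.2
```

```bash
python3 -m crank '0 0 2 0 0.013;0 -0.06 4.6 0 0.03;0 -0.06 4.6 0 0.03' >/dev/null;python3 tqa.py;python3 -m crank '0 0 2 0 0.013;0 -0.06 4.6 0 0.03;0 -0.06 4.6 0 0.03' >/dev/null;python3 tqa.py
```

```text
turned 0.882 Tq [1.349 0.528 7.339] +- 0.061 clk 25.7
turned 0.912 Tq [1.281 0.496 7.004] +- 0.03 clk 26.2
```

```bash
python3 -m crank '0 0 2 0 0.013;0 -0.06 4.6 0 0.03;0 -0.06 4.6 0 0.03' >/dev/null;python3 tqa.py; python3 ptr.py|tail -1
```

```text
turned 0.943 Tq [1.221 0.461 6.763] +- 0.021 clk 26.7
pointer 0.8 10 handle 0.871 diff -0.071 dir from screw 0.907
```

```bash
python3 -m crank '0 0 2 0 0.013;0 -0.06 4.6 0 0.03;0 -0.06 4.6 0 0.03' >/dev/null;python3 tqa.py
```

```text
turned 0.973 Tq [1.074 0.382 6.979] +- 0.025 clk 27.35
```

Peak about 1.5 N m, now about 72% of it: it has clicked, with the joint near 0.13. Easing off.

```bash
python3 -m crank '0 -0.19 -7.6 0 -0.05;0 -0.76 -15.2 0 -0.1;0 -1.7 -22.7 0 -0.15;0 -1.7 -22.7 0 -0.15' >/dev/null;python3 tq.py;python3 -m crank '0 0 -3.8 0 -0.025;0 -0.19 -7.6 0 -0.05;0 -0.19 -7.6 0 -0.05' >/dev/null;python3 tq.py;python3 -m crank '0 0 -3.8 0 -0.025;0 -0.05 -3.8 0 -0.025' >/dev/null;python3 tq.py
```

```text
turned 0.821 phi 0.815 r 152.9 Frad -4.9 Ftan -4.7 Mz 0.52 Tq 1.23 Fz -0.7 z 142.8 clk 27.75
   turned 0.773 phi 0.77 r 153.0 Frad -4.9 Ftan -5.3 Mz 0.12 Tq 0.92 Fz -1.2 z 143.2 clk 28.05
   turned 0.748 phi 0.747 r 153.0 Frad -5.3 Ftan -4.4 Mz 0.01 Tq 0.68 Fz -0.6 z 143.2 clk 28.25
```

```bash
python3 -m crank '0 0 -3.8 0 -0.025;0 -0.19 -7.6 0 -0.05;0 -0.19 -7.6 0 -0.05' >/dev/null;python3 tq.py;python3 -m crank '0 0 -3.8 0 -0.025;0 -0.19 -7.6 0 -0.05;0 -0.19 -7.6 0 -0.05' >/dev/null;python3 tq.py; python3 lv.py
```

```text
turned 0.699 phi 0.699 r 153.0 Frad -3.9 Ftan -2.4 Mz -0.25 Tq 0.12 Fz -2.4 z 143.2 clk 28.55
   turned 0.649 phi 0.649 r 153.1 Frad -4.2 Ftan -1.6 Mz -0.23 Tq 0.01 Fz -3.6 z 142.7 clk 28.85
tcp [610.4 145.2 142.7] yaw 1.164 pitch 0.1001 mouth z 147.7 z0 34.4 F [-3.1 -3.3 -3.6] M [-0.54  0.49 -0.23] clk 28.85
```

```bash
python3 -m crank '0 -0.5 -3.5 0 -0.02;0 -1.1 -6.6 0 -0.04;0 -1.1 -6.6 0 -0.04' >/dev/null;python3 tq.py; python3 -m crank '0 0 0 -1.5 0;0 0 0 -3 0;0 0 0 -3 0' >/dev/null;python3 tq.py
```

```text
turned 0.609 phi 0.607 r 153.1 Frad 0.0 Ftan 0.9 Mz -0.03 Tq -0.17 Fz -5.9 z 143.1 clk 29.2
   turned 0.61 phi 0.609 r 152.7 Frad 0.1 Ftan -0.2 Mz 0.05 Tq 0.08 Fz -4.6 z 146.4 clk 29.5
```

Unloaded and free. Lifting off.

```bash
python3 -m crank '0 0 0 -2 0;0 0 0 -4 0;0 0 0 -6 0;0 0 0 -8 0;0 0 0 -8 0' >/dev/null;python3 tq.py; python3 -m crank '0 0 0 -3 0;0 0 0 -6 0;0 0 0 -10 0;0 0 0 -20 0;0 0 0 -40 0;0 0 0 -70 0;0 0 0 -105 0;0 0 0 -140 0;0 0 0 -140 0'; python3 lv.py
```

```text
turned 0.61 phi 0.608 r 152.4 Frad -0.4 Ftan -0.3 Mz 0.01 Tq 0.06 Fz -4.5 z 154.3 clk 30.0
clock: 30.9
tool_pos: [606.9, 147.4, 302.2]
tcp_rot: [0.825, 0.566, 0.006, 0.003]
wrist_force: [0.0, 0.1, -4.2]
gripper_width: 25.7
grasp_force: 30.0
tcp [606.9 147.4 302.2] yaw 1.203 pitch 0.0913 mouth z 305.8 z0 34.3 F [ 0.   0.1 -4.2] M [ 0.13 -0.17 -0.03] clk 30.9
```

```bash
python3 -m crank '0 -25 3 0 -0.1;0 -65 8 0 -0.2;0 -110 13 0 -0.3;0 -155 18 0 -0.4;0 -200 23 0 -0.5;0 -245 28 0 -0.6;0 -290 33 0 -0.7;0 -335 38 0 -0.8;0 -375 43 0 -0.8;0 -410 47 0 -0.8;0 -440 50 0 -0.8;0 -451 50.4 20 -0.8'; python3 -m crank '0 0 0 25 0;0 0 0 50 0;0 0 0 50 0;0 0 0 50 0'; python3 lv.py
```

```text
clock: 32.15
tool_pos: [487.9, -295.0, 273.5]
tcp_rot: [0.54, 0.841, -0.001, 0.001]
wrist_force: [0.2, 0.2, -3.9]
gripper_width: 26.0
grasp_force: 30.0
clock: 32.55
tool_pos: [487.6, -291.3, 221.5]
tcp_rot: [0.539, 0.842, 0.0, -0.002]
wrist_force: [0.3, 0.1, -5.3]
gripper_width: 26.1
grasp_force: 30.0
tcp [ 487.6 -291.3  221.5] yaw 2.003 pitch 0.0927 mouth z 225.3 z0 34.3 F [ 0.3  0.1 -5.3] M [ 0.14 -0.09  0.01] clk 32.55
```

```bash
python3 -m crank '0 -1 2 30 0;0 -2.5 3.7 65 0;0 -2.5 3.7 100 0;0 -2.5 3.7 130 0;0 -2.5 3.7 140 0;0 -2.5 3.7 140 0;0 -2.5 3.7 140 0'; python3 tq.py
python3 - <<'E'
from h import *
s=sensors.get_state(); print(s["tool_pos"],2*np.arctan2(s["tcp_rot"][1],s["tcp_rot"][0]))
E
```

```text
clock: 33.3
tool_pos: [494.7, -293.8, 86.3]
tcp_rot: [0.539, 0.842, -0.0, 0.002]
wrist_force: [1.2, 0.0, -4.3]
gripper_width: 25.7
grasp_force: 30.0
   turned -0.19 phi 3.56 r 303.5 Frad -0.3 Ftan -1.1 Mz 0.06 Tq 0.41 Fz -4.3 z 86.3 clk 33.3
[ 494.66202582 -293.75385432   86.26567118] 2.0029772312044956
```

```bash
python3 -m crank '0 0 0 5 0;0 0 0 10 0;0 0 0 10 0;0 0 0 10 0'
```

```text
clock: 33.7
tool_pos: [493.1, -292.7, 73.8]
tcp_rot: [0.539, 0.842, 0.0, -0.0]
wrist_force: [-0.0, 1.1, -5.1]
gripper_width: 25.8
grasp_force: 30.0
```

```bash
python3 -m crank '0 1.1 -0.7 8 0;0 1.1 -0.7 14 0;0 1.1 -0.7 19 0;0 1.1 -0.7 19 0'; python3 -m crank '0 0 0 3 0;0 0 0 6 0;0 0 0 9 0;0 0 0 9 0'; python3 lv.py
```

```text
clock: 34.1
tool_pos: [491.1, -291.4, 53.2]
tcp_rot: [0.539, 0.842, 0.0, -0.001]
wrist_force: [-0.3, -0.3, -4.7]
gripper_width: 26.0
grasp_force: 30.0
clock: 34.5
tool_pos: [492.3, -292.2, 45.9]
tcp_rot: [0.539, 0.842, 0.0, 0.0]
wrist_force: [0.6, -0.1, -2.6]
gripper_width: 25.8
grasp_force: 30.0
tcp [ 492.3 -292.2   45.9] yaw 2.003 pitch 0.0489 mouth z 43.2 z0 34.2 F [ 0.6 -0.1 -2.6] M [ 0.23 -0.12 -0.03] clk 34.5
```

The wrench is levelling on the tail support as planned. Down the last 5 mm.

```bash
python3 -m crank '0 0 0 2 0;0 0 0 4 0;0 0 0 5 0;0 0 0 5 0;0 0 0 5 0'; python3 lv.py
```

```text
clock: 35.05
tool_pos: [492.1, -292.0, 40.7]
tcp_rot: [0.539, 0.842, 0.0, 0.0]
wrist_force: [-0.0, -0.3, -2.0]
gripper_width: 26.0
grasp_force: 30.0
tcp [ 492.1 -292.    40.7] yaw 2.003 pitch -0.0029 mouth z 30.3 z0 34.1 F [-0.  -0.3 -2. ] M [ 0.12 -0.12 -0.02] clk 35.05
```

Level and at the same pose as at pickup. Now open and withdraw.

```bash
python3 -m crank '0.5 0 0 0 0;0.8 0 0 0 0;0.8 0 0 0 0;0.8 0 0 0 0;0.8 0 0 0 0;0.8 0 0 0 0'; python3 -m crank '0.8 0 0 -20 0;0.8 0 0 -55 0;0.8 0 0 -95 0;0.8 0 0 -140 0;0.8 15 0 -185 0;0.8 30 0 -230 0;0.8 30 0 -250 0;0.8 30 0 -250 0'
python3 - <<'E'
from h import *
st=sensors.get_state(); M=T("wrist",st); im,d=cams.read_camera("wrist"); cv2.imwrite("pics/wend.png",im[...,::-1]); uv,P=cloud("wrist",d,M)
e=np.array([np.cos(np.radians(-65)),np.sin(np.radians(-65))]);nn=np.array([-e[1],e[0]]);o=np.array([475.5,-255.4]);L=(P[:,:2]-o)@e;W=(P[:,:2]-o)@nn
for lo in range(-66,190,12):
    m=(L>lo)&(L<lo+12)&(abs(W)<20)&(P[:,2]>66)&(P[:,2]<90)
    if m.sum()>5: print(lo+6,np.median(P[m,2]).round(1),np.percentile(W[m],[2,98]).round(1))
rgb=im[uv[:,1],uv[:,0]].astype(int); red=(abs(W)<12)&(rgb[:,0]>120)&(rgb[:,1]<60)&(L>-90)&(L<100)&(P[:,2]>55); print(np.histogram(L[red],range(-90,101,10))[0])
cams.read_camera("top")
for q in("glue_bottle","screw_tin","tape_measure"):
    for k in cams.pinpoint(q,"top")[:1]: print(q,atz("top",[np.array(k["xy"])*[512,384]],0,T("top"))[0].round())
E
```

```text
clock: 35.7
tool_pos: [492.1, -292.1, 40.9]
tcp_rot: [0.539, 0.842, -0.0, 0.0]
wrist_force: [0.3, 0.2, 0.7]
gripper_width: 68.7
grasp_force: 0.0
clock: 36.5
tool_pos: [481.0, -265.6, 296.0]
tcp_rot: [0.539, 0.842, -0.0, 0.004]
wrist_force: [0.2, -0.3, -0.1]
gripper_width: 75.9
grasp_force: 0.0
-60 75.0 [-12.3  12. ]
-48 75.0 [-12.4  12. ]
-36 74.9 [-12.5  12. ]
-24 74.5 [-12.7  12.1]
-12 74.4 [-12.9  12.1]
0 74.4 [-13.   12.2]
12 74.5 [-13.2  12.2]
24 74.5 [-13.3  12.2]
36 74.5 [-13.4  12.3]
48 74.6 [-12.2  12.3]
60 73.1 [-10.9   9.4]
72 71.1 [-9.4  7.9]
84 70.7 [-6.8  5. ]
96 70.0 [-18.7  19.8]
108 70.2 [-18.9  19.9]
120 70.7 [-7.1  5. ]
132 70.5 [-7.1  4.6]
180 71.7 [-18.5  18.9]
192 74.2 [-18.7  19. ]
[ 0  0 80  0  0  0  0  0  0  0  0  0  0  0 26 70  0  0  0]
glue_bottle [ 326. -385.    0.]
screw_tin [356.  57.   0.]
tape_measure [394. -37.   0.]
```

View pics/wend.png

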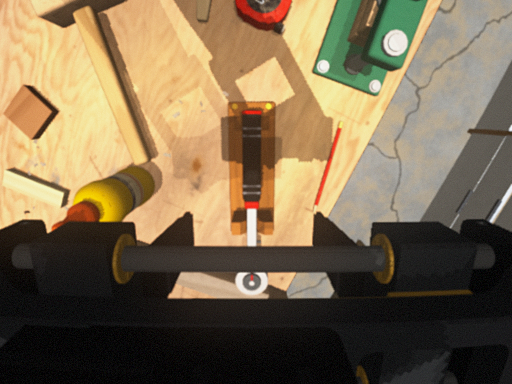

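The picture shows the wrench lying straight and level in its cradle (grip at 252,160, head at 252,283). The gripper is clear and the other things have not moved.

```bash
python3 -m crank '0.8 0 0 0 0;0.8 0 0 0 0;0.8 0 0 0 0' | head -1; python3 -c "
from workcell import order; print(order.sign_off())"
```

```text
clock: 37.05
the job is handed in; nothing more can be done
None
```

I tightened the press screw until the wrench clicked (torque peaked near 1.5 N m, then dropped), eased off at once, laid the wrench back level in its cradle with nothing else moved, and handed the job in at about 37 s; no verdict came back.

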